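# Fit the cell into the hob igniter's battery box

## Robot

A 7-joint arm with a two-finger parallel gripper is mounted at the origin on a cart in front of the work surface, level with it; the furniture and walls round the work are solid. World frame = base frame: x ahead of the robot, y to its left, z up, the work surface at z = 0. Lengths are in m, angles in rad, forces in N, time in s.
With the tool pointing down it reaches from about 0.425 to 0.825 m from the base axis. Payload 3.6 kg.
Tool frame: the origin (TCP) lies where the fingers leave the gripper's body, on its centre line; the fingertips stand 73 mm ahead of it and the grasp point (between the pads) lies 54 mm ahead of it; z points along the fingers, y is the line along which they close (so a half turn about z gives the same grasp; the last joint's range is limited). The gripper opens to 85 mm and grips with 20 to 120 N. Pads are 22 mm wide; open, the fingers measure 114 mm over their backs; the gripper's body (76 mm by 85 mm) begins 54 mm behind the grasp point. The pads swing forward as they close: fully open they stand 13 mm farther back than shut.
Start: joints at [-1.236, 0.615, -0.013, 1.423, 0.008, 1.103, -0.04], TCP at [0.23, 0.608, 0.304] pointing down, gripper open.
Joint ranges: [-3.12, 3.12], [-0.3, 2.06], [-1.34, 1.32], [0.26, 2.42], [-1.36, 4.5], [0.01, 1.98], [-2.84, 2.84]. Speed limits (rad/s): [2.79, 2.79, 3.14, 3.14, 3.14, 3.14, 3.14].

## Interface

Orientations are given as a unit quaternion [x, y, z, w].
In Python, from station import arm, snapshot, camera_info, ticket gives the robot as it stands. Calls block until the motion is done:
- arm.movep(position, orientation): joint-space move of the TCP to a pose.
- arm.line_to(position, velocity=0.15, ori=None): straight line of the TCP; ori=None keeps the orientation; velocity is the mean speed in m/s.
- arm.move_j(angles): joint-space move.
- arm.move_gripper(opening, effort=None): opening from 0.0 (shut) to 1.0 (fully open); effort is the grip in N (None keeps the last); returns when the fingers have stopped.
- arm.pause(seconds).
- arm.ik(position, orientation): joint angles nearest the present ones, or None.
- snapshot(name): name is "scene" or "side" or "wrist"; returns the picture (420x560x3 uint8, blue, green, red); there is no depth.
- camera_info(name): a dict with "fx", "fy", "cx", "cy" (pixels), "dist_coeffs" ([k1, k2, p1, p2, k3] as OpenCV has them; the pictures are not rectified), "R" (3x3) and "t" (3): a world point X has camera coordinates R X + t; the wrist camera has in their place "T_tool_cam" (4x4, takes a point from camera to tool coordinates, whose origin is the TCP and whose axes are the flange's). Camera axes: x right, y down, z forward; pixel columns grow to the right and rows downward; lengths in m; the calibration is good to about 2 mm. A picture is of the moment at which its call begins: read the wrist's pose just before it. camera_info takes no time and is no camera call.
A pose or a line that the arm cannot do raises arm.MotionError and nothing moves.
- ticket.finish_job(): hands the job in; it is judged then, once.
Readings, each from a call of its own:
- arm.read_time(): time.
- arm.read_joint_positions(): joint angles.
- arm.read_dq(): joint speeds.
- arm.read_effort(): joint torques, N m.
- arm.read_tool_pos(): TCP position.
- arm.read_eef_rot(): TCP orientation.
- arm.read_ft_force(): force on the tool from outside, world axes, zero at the start.
- arm.read_wrist_torque(): the same for the moment, N m.
- arm.read_opening(): opening from 0.0 (shut) to 1.0 (fully open).
- arm.read_finger_force(): force on a finger pad.
Only numpy, scipy, OpenCV 4.12 (cv2) and the standard library are available. Lean on these libraries where they do the work, as an engineer would, in place of code of your own. Each camera call takes 0.05 s, during which the arm holds its last target. There are 200 camera calls.

## Task

The hob's igniter needs a battery: fit the fat cell, not the slim one, into the open grey battery box. Press the cell's flat end against the sprung plate, then bring the nub end down past the retaining lip and let go, so that the cell lies level in its groove with the nub end held under the lip. Leave the slim cell lying where it is.

Things in the scene. Friction and masses are not known exactly. Their poses are not given: they have to be found in the camera images.
- fat_cell_center (a point): Centre of the fat cell to fit: white-sleeved cylinder with steel ends, 26 mm in diameter, 50 mm long with its nub, about 65 g, lying on its side on the worktop (this point starts 13 mm up). y is its long axis: flat end 25 mm away at +y, nub end 25 mm away at -y. Fine flats along its side keep it from rolling by itself.
- fat_cell_nub (a point): Tip of the small steel nub (7 mm in diameter, 2 mm tall) at the nub end of the fat cell, on its axis, 25 mm from its centre.
- battery_box: Grey battery box, fixed. Origin on the worktop under the centre of a fitted cell; z up, y along the groove towards the spring. Base 44 mm wide (x), 3 mm thick, y -31 to +75 mm, sides open. Groove of two low rails at x = 0 (within 13 mm of it, 7 mm high): a fitted cell's axis lies about 16 mm above the worktop, nub to -y, centre at y = 0. Spring housing y +46 to +75 mm, 52 mm high.
- lip_edge (a point): Middle of the retaining lip's free edge, 18 mm from the box origin along -y, on the lip's top, 37 mm above the worktop; axes as the box's. The lip is 3 mm thick, 30 mm wide (x) and juts 7 mm out over the cell from the top of the fixed end wall, whose inner face (y = -25 mm) the fitted nub touches.
- plate_face (a point): Top middle of the face of the sprung steel plate, 52 mm above the worktop; plate 28 mm wide, reaching down to 8 mm. At rest it is at y = +19.5 mm of the box; pushed towards +y it yields to y = +43 mm (1.6 N at first, 6.3 N at the end). A level cell clears the lip when it has pushed the plate to y = 32 to 43 mm (cell centre y = 7 to 18 mm); let go, it is pushed under the lip.
- slim_cell_center (a point): Centre of the slim cell, to be left alone: looks alike but 14.5 mm in diameter, 50 mm long, lying on the worktop; axes as the fat cell's.
Things that resemble listed ones, but are neither listed nor needed, are in the scene too. Leave any green look-alike of the part that bears fat_cell_center alone. What is shaped like the battery_box but turquoise is not meant.

How it is judged:
At the end, for the whole second after the job is handed in: The fat cell rests in the groove of the battery box: axis within 6 mm of its middle, within 10 degrees of its direction, at most 22 mm above the worktop; nub tip at least 2.5 mm past the lip's edge, under the lip, flat end at the sprung plate. The slim cell is within 30 mm of where it lay (y of fat_cell_nub in the frame of battery_box between -0.03 and -0.0205 m and z of fat_cell_center in the frame of battery_box below 0.022 m and x of fat_cell_center in the frame of battery_box between -0.006 and 0.006 m and angle between the y axis of fat_cell_center and the y axis of battery_box, either way round below 0.17 rad and linear speed of fat_cell below 0.02 m/s and distance of slim_cell_center from where it was at the start of the episode below 0.03 m); the robot touches nothing.
It fails at once if the slim cell is moved by more than 30 mm (distance of slim_cell_center from where it was at the start of the episode above 0.03 m).
It also fails if it takes over 40 s, if anything falls off the work surface, if the arm or the gripper's body presses on something with over 40 N, if the wrist force passes 120 N, or if a joint passes its speed limit or range.

## Working session

There is one attempt and no reset: what is moved stays moved. The work goes in short steps, each a Python script; the robot and the scene stay as the last script left them, time stands still between calls to the robot, and variables do not carry over. Pictures are saved under pics/ and viewed, at most 10 in all, crops included, and the job is handed in when it is done.

```bash
mkdir -p pics; python3 - <<'E'
from station import arm, snapshot, camera_info
import cv2,numpy as np
a=snapshot("scene");b=snapshot("side")
cv2.imwrite("pics/scene.png",a);cv2.imwrite("pics/side.png",b)
for n in("scene","side","wrist"):
    c=camera_info(n);print({k:np.round(v,3).tolist() for k,v in c.items()})
    if "R" in c: print(-np.array(c["R"]).T@np.array(c["t"]))
print(arm.read_time(),arm.read_eef_rot(),arm.read_tool_pos())
E
```

```text
{'fx': 386.474, 'fy': 386.474, 'cx': 272.697, 'cy': 216.153, 'dist_coeffs': [-0.091, 0.0, 0.0, 0.0, 0.0], 'R': [[0.609, -0.793, -0.021], [-0.587, -0.432, -0.685], [0.535, 0.429, -0.728]], 't': [-0.276, 0.327, 0.663]}
[ 0.00539614 -0.36245788  0.7013916 ]
{'fx': 459.996, 'fy': 459.996, 'cx': 277.037, 'cy': 212.456, 'dist_coeffs': [-0.05, 0.0, 0.0, 0.0, 0.0], 'R': [[0.93, -0.367, 0.003], [-0.234, -0.602, -0.763], [0.282, 0.709, -0.646]], 't': [-0.426, 0.175, 0.845]}
[ 0.19894536 -0.65046893  0.68043399]
{'fx': 365.121, 'fy': 365.121, 'cx': 274.764, 'cy': 199.99, 'dist_coeffs': [-0.036, 0.0, 0.0, 0.0, 0.0], 'T_tool_cam': [[-0.001, -0.96, -0.28, 0.072], [1.0, -0.0, -0.001, -0.0], [0.001, -0.28, 0.96, -0.07], [0.0, 0.0, 0.0, 1.0]]}
0.1 [ 1.79896478e-01  9.83684860e-01 -1.14745393e-03 -1.94140341e-04] [0.22988472 0.6074264  0.30285361]
```

View pics/scene.png

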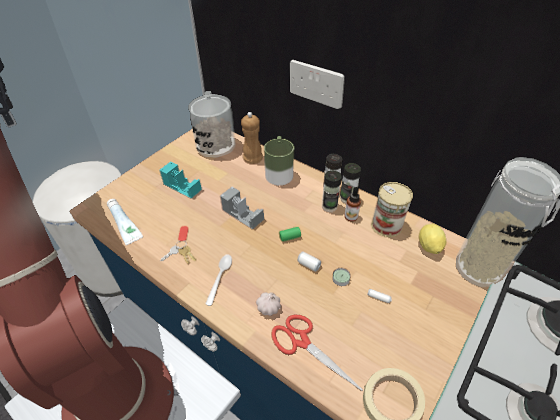

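View pics/side.png

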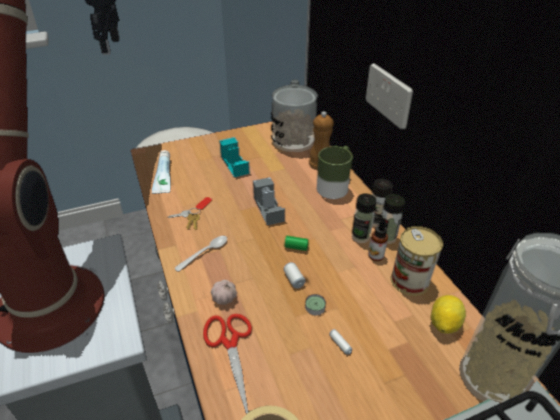

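Scene view: the candidates are the fat white cell at (310,262), the slim white cell at (379,296) and the green look-alike at (290,234). The boxes are grey at (242,208) and turquoise at (181,180). I choose the thicker white cell at (310,262) and the grey box. In the side view they are at (294,276) and (268,202). Next I triangulate coarsely and take a close crop to check.

```bash
cat > h.py <<'E'
import numpy as np,cv2
from scipy.spatial.transform import Rotation as Ro
from station import arm,snapshot,camera_info
def ray(name,px,pose=None):
    c=camera_info(name);K=np.array([[c["fx"],0,c["cx"]],[0,c["fy"],c["cy"]],[0,0,1]])
    p=cv2.undistortPoints(np.array(px,float).reshape(-1,1,2),K,np.array(c["dist_coeffs"],float)).reshape(-1,2)
    d=np.c_[p,np.ones(len(p))]
    if pose is None:
        R=np.array(c["R"]);return -R.T@np.array(c["t"]),d@R
    T=np.eye(4);T[:3,:3]=Ro.from_quat(pose[1]).as_matrix();T[:3,3]=pose[0];T=T@np.array(c["T_tool_cam"])
    return T[:3,3],d@T[:3,:3].T
def onz(name,px,z,pose=None):
    o,d=ray(name,px,pose);z=np.broadcast_to(z,len(d));return o+d*((z-o[2])/d[:,2])[:,None]
def proj(name,X,pose):
    c=camera_info(name);K=np.array([[c["fx"],0,c["cx"]],[0,c["fy"],c["cy"]],[0,0,1]])
    if pose is None: R=np.array(c["R"]);t=np.array(c["t"])
    else:
        T=np.eye(4);T[:3,:3]=Ro.from_quat(pose[1]).as_matrix();T[:3,3]=pose[0];T=np.linalg.inv(T@np.array(c["T_tool_cam"]));R=T[:3,:3];t=T[:3,3]
    return cv2.projectPoints(np.array(X,float),cv2.Rodrigues(R)[0],t,K,np.array(c["dist_coeffs"],float))[0].reshape(-1,2)
def down(yaw): # tool z down, tool y (closing) along world angle yaw
    y=np.array([np.cos(yaw),np.sin(yaw),0]);z=np.array([0,0,-1.]);return Ro.from_matrix(np.c_[np.cross(y,z),y,z]).as_quat()
def wr(fn):
    pose=(np.array(arm.read_tool_pos()),np.array(arm.read_eef_rot()));im=snapshot("wrist");cv2.imwrite(fn,im);return im,pose
E
python3 - <<'E'
from h import *
print(onz("scene",[[310,262],[379,296],[290,234],[242,208],[181,180]],.013).round(3))
print(onz("side",[[294,276],[341,342],[297,243],[268,202]],.013).round(3))
a=cv2.imread("pics/scene.png")[160:320,150:410];b=cv2.imread("pics/side.png")[150:370,220:380]
a=cv2.resize(a,None,fx=1.75,fy=1.75,interpolation=2);b=cv2.resize(b,None,fx=2,fy=2,interpolation=2)
o=np.zeros((440,800,3),np.uint8);o[:a.shape[0],:a.shape[1]]=a;o[:440,470:790]=b;cv2.imwrite("pics/crop.png",o)
print(Ro.from_quat(arm.read_eef_rot()).as_matrix().round(2))
E
```

```text
[[ 0.45  -0.107  0.013]
 [ 0.462 -0.27   0.013]
 [ 0.489 -0.025  0.013]
 [ 0.487  0.122  0.013]
 [ 0.47   0.326  0.013]]
[[ 0.451 -0.106  0.013]
 [ 0.467 -0.273  0.013]
 [ 0.493 -0.024  0.013]
 [ 0.484  0.125  0.013]]
[[-0.94  0.35 -0.  ]
 [ 0.35  0.94 -0.  ]
 [-0.   -0.   -1.  ]]
```

View pics/crop.png

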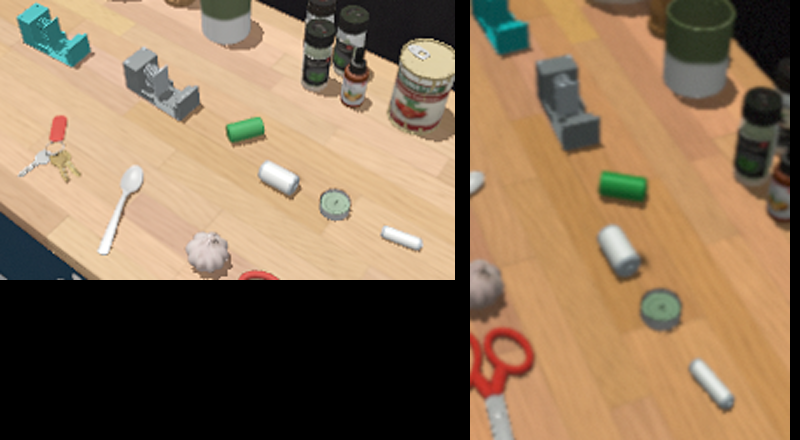

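The crop confirms it: the thick white cell with steel ends is in the middle, and the slim one is at lower right. Next, wrist views of the cell and the box.

```bash
python3 - <<'E'
from h import *
arm.movep([0.475,0.11,0.22],down(np.pi/2)); print(arm.read_time())
a,p=wr("pics/wbox.png")
arm.movep([0.46,-0.10,0.17],down(np.pi/2)); print(arm.read_time())
b,q=wr("pics/wcell.png")
np.save("poses.npy",np.array([np.r_[p[0],p[1]],np.r_[q[0],q[1]]]))
print(p,q,arm.read_joint_positions())
E
```

```text
2.1167
3.0417
(array([0.4751403 , 0.1112009 , 0.22012236]), array([-9.27043946e-04,  9.99999443e-01,  4.24168162e-04,  2.74232484e-04])) (array([ 0.46082431, -0.0982316 ,  0.17025512]), array([-1.26731928e-03,  9.99998790e-01,  6.52304497e-04,  6.23261275e-04])) [ 0.19512144  0.54437077 -0.04597441  2.07439531  0.04451089  0.52234245
  1.69193718]
```

View pics/wbox.png

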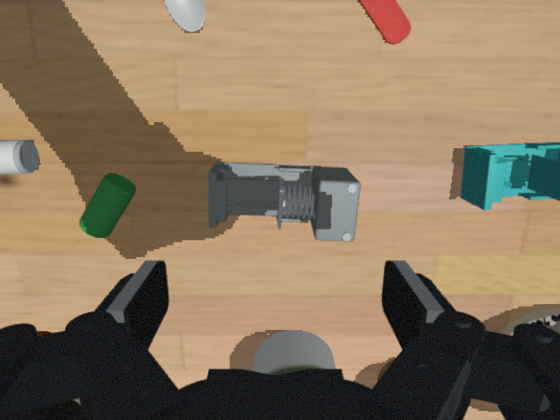

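View pics/wcell.png

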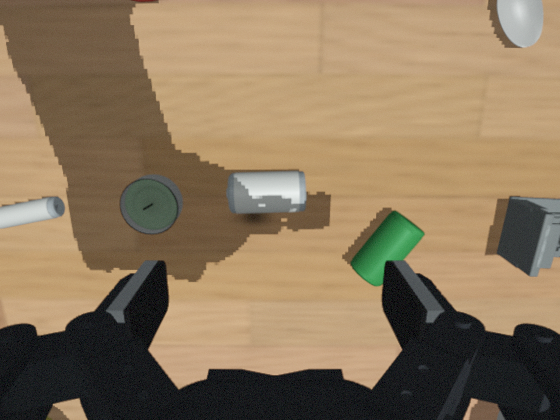

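Box view: the grey box spans x 208–358 and y 163–242, with the spring housing on the right. The turquoise box is at (510,172). Cell view: the fat cell spans x 228–306 at y≈191, with its axis roughly along world y. I need a zoom to find the nub and the box corners.

```bash
python3 - <<'E'
import cv2,numpy as np
b=cv2.imread("pics/wcell.png")[160:225,215:320];a=cv2.imread("pics/wbox.png")[150:250,200:365]
b=cv2.resize(b,None,fx=4,fy=4,interpolation=cv2.INTER_CUBIC);a=cv2.resize(a,None,fx=3,fy=3,interpolation=cv2.INTER_CUBIC)
a=cv2.convertScaleAbs(a,alpha=1.7,beta=20)
o=np.zeros((570,500,3),np.uint8);o[:260,:420]=b;o[265:565,:495]=a;cv2.imwrite("pics/z.png",o)
im=cv2.imread("pics/wcell.png");hs=cv2.cvtColor(im,cv2.COLOR_BGR2HSV)
m=(hs[...,1]<70)&(hs[...,2]>60);m[:150]=0;m[235:]=0;m[:,:200]=0;m[:,:][:,330:]=0
n,l,s,c=cv2.connectedComponentsWithStats(m.astype(np.uint8));i=1+s[1:,4].argmax();print(s[i],c[i])
k=cv2.findContours((l==i).astype(np.uint8),0,1)[0][0];print(cv2.minAreaRect(k),cv2.boxPoints(cv2.minAreaRect(k)))
E
```

```text
[ 226  171   81   43 3243] [266.38945421 191.87912427]
((266.0, 192.0), (42.0, 80.0), 90.0) [[226. 171.]
 [306. 171.]
 [306. 213.]
 [226. 213.]]
```

View pics/z.png

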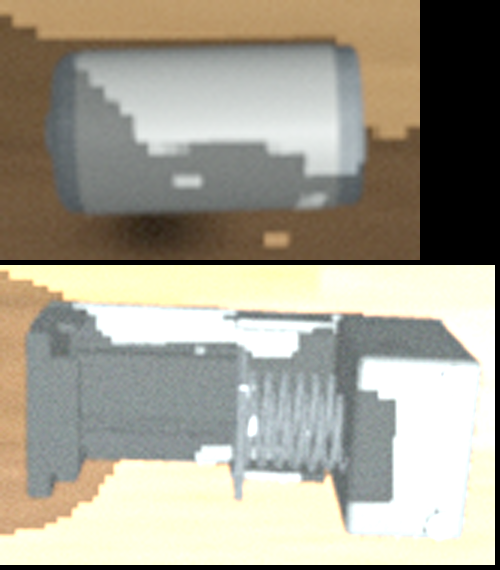

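Zoom: the nub is on the cell's left end (pixel (226.7,193), world −y) and the flat end is at (305.7,190.5). That is already the sense the box needs. Box: housing top corners are at (319,181), (359,182), (354,241) and (316,239), and the outer wall edge is at x≈209, y 173–216.

```bash
python3 - <<'E'
from h import *
P=np.load("poses.npy");pb=(P[0,:3],P[0,3:]);pc=(P[1,:3],P[1,3:])
c=onz("wrist",[[226.7,193.2],[305.7,190.5]],.013,pc);d=c[1]-c[0];print("cell",c.round(4),np.linalg.norm(d),np.degrees(np.arctan2(d[1],d[0])))
z=lambda L:[[200+x/3,150+(y-265)/3] for x,y in L]
h=onz("wrist",z([(358,358),(478,362),(462,537),(347,533)]),.052,pb);w=onz("wrist",z([(27,333),(27,497),(80,335),(80,480)]),.037,pb)
print(h.round(4),w.round(4))
hm=h.mean(0);wm=w[:2].mean(0);d=(hm-wm)[:2];yaw=np.arctan2(d[1],d[0]);print("yaw",np.degrees(yaw),np.linalg.norm(d))
e=h[0]-h[3];print("yaw from housing edges",np.degrees(np.arctan2(*(h[0]-h[3])[[1,0]])),np.degrees(np.arctan2(*(h[1]-h[2])[[1,0]])))
u=np.array([np.cos(yaw),np.sin(yaw)]);print("origin",hm[:2]-.0605*u)
yx=np.array([u[1],-u[0]])
lip=w[2:,:2].mean(0);print("lip y",(lip-(hm[:2]-.0605*u))@u, "wall y",(wm[:2]-(hm[:2]-.0605*u))@u)
# plate: zoom top edge at (240,305..497) z=.052
pl=onz("wrist",z([(239,372),(239,497)]),.052,pb);print("plate y",(pl[:,:2]-(hm[:2]-.0605*u))@u,(pl[:,:2]-(hm[:2]-.0605*u))@yx)
# scene check
for n,px in(("scene",None),("side",None)):
    o=hm[:2]-.0605*u;Q=[np.r_[o+x*yx+y*u,zz] for x,y,zz in[(-.02,.046,.052),(-.02,.075,.052),(.02,.075,.052),(.02,.046,.052),(0,-.018,.037),(-.022,-.031,0),(.022,-.031,0)]]
    p=proj(n,Q,None);print(p.round(0).tolist());im=cv2.imread(f"pics/{n}.png");k=6;x0,y0=p.mean(0).astype(int)-35
    r=cv2.resize(im[y0:y0+75,x0:x0+65],None,fx=k,fy=k,interpolation=2)
    for a in p: cv2.circle(r,tuple(((a-[x0,y0]+.5)*k).astype(int)),4,(0,0,255),1)
    cv2.imwrite(f"pics/t_{n}.png",r)
cv2.imwrite("pics/chk.png",np.hstack([cv2.imread("pics/t_scene.png"),cv2.imread("pics/t_side.png")]))
E
```

```text
cell [[ 0.4509 -0.1295  0.013 ]
 [ 0.449  -0.0786  0.013 ]] 0.05097498688675272 92.12720201189634
[[0.4595 0.1407 0.052 ]
 [0.4604 0.1676 0.052 ]
 [0.5026 0.1667 0.052 ]
 [0.5015 0.1396 0.052 ]] [[0.4571 0.0643 0.037 ]
 [0.4983 0.0623 0.037 ]
 [0.4576 0.0768 0.037 ]
 [0.4938 0.0755 0.037 ]]
yaw 87.9092183365921 0.0904511596560728
yaw from housing edges 178.5369668536487 178.71433832756685
origin [0.47878128 0.09320829]
lip y -0.01715512498714037 wall y -0.02995115965607282
plate y [0.02034153 0.02158042] [-0.01677972  0.01302043]
[[228.0, 200.0], [219.0, 195.0], [231.0, 186.0], [239.0, 191.0], [254.0, 211.0], [252.0, 230.0], [264.0, 219.0]]
[[256.0, 187.0], [252.0, 180.0], [268.0, 177.0], [272.0, 184.0], [273.0, 207.0], [266.0, 226.0], [284.0, 222.0]]
```

View pics/chk.png

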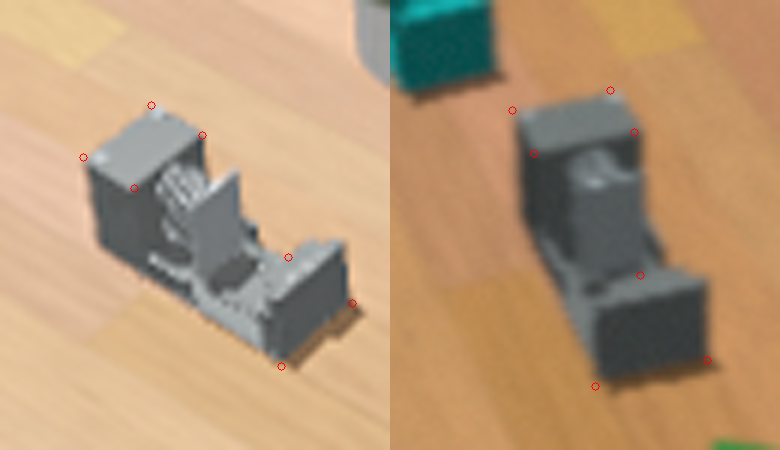

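The overlay agrees with both fixed views to about 1 px. Box origin is ≈ (0.4785, 0.093) with y at 88.2°; the cell centre is (0.450, −0.104) with its axis at 92.1°. Grasping it now from above, closing across its diameter.

```bash
python3 - <<'E'
from h import *
best=None
for yw in (0.037,0.037+np.pi):
    q=arm.ik([.450,-.104,.15],down(yw)); print(yw,None if q is None else np.round(q,2))
    if q is not None and (best is None or abs(q[6])<best[0]): best=(abs(q[6]),yw)
yw=best[1];print(yw)
arm.movep([.450,-.104,.15],down(yw))
arm.line_to([.450,-.104,.0765],velocity=.1)
print(arm.read_tool_pos(),arm.read_ft_force())
arm.move_gripper(0.0,effort=50)
print(arm.read_opening(),arm.read_finger_force(),arm.read_ft_force(),arm.read_time())
arm.line_to([.450,-.104,.16],velocity=.12)
print(arm.read_opening(),arm.read_finger_force(),arm.read_ft_force(),arm.read_time())
wr("pics/grasp.png");cv2.imwrite("pics/side2.png",snapshot("side"))
g=cv2.imread("pics/grasp.png");s=cv2.imread("pics/side2.png")[180:320,220:360]
cv2.imwrite("pics/g.png",np.hstack([cv2.resize(g,(440,330)),cv2.resize(s,(330,330))]))
E
```

```text
0.037 [-0.07  0.6   0.36  2.12 -0.44  0.49  0.67]
3.178592653589793 [ 0.51  0.62 -0.48  2.11  0.54  0.54  2.81]
0.037
[ 0.45022353 -0.10417233  0.07679511] [ 0.53177945 -0.6489279   0.29619721]
0.29092579111600486 49.23025382682681 [ 0.13857107 -0.20204026  4.94023851] 5.5167
0.2843238705892633 49.090296579524875 [ 1.47382104  1.3022044  -0.78480739] 6.3667
```

View pics/g.png

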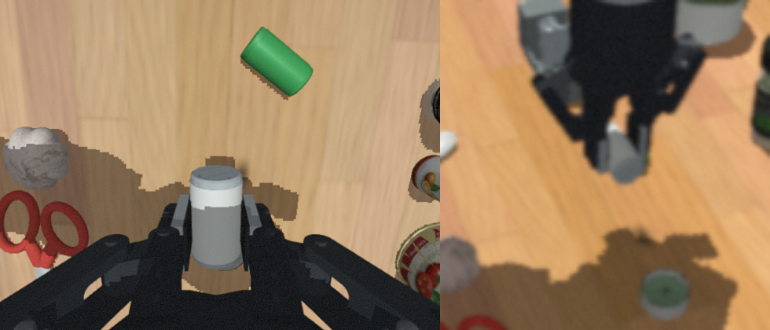

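The cell is held and lifted (opening 0.284, 49 N). In the wrist view its flat end is at about (275,225) in full-resolution pixels. Checking the held pose numerically, then moving over the box.

```bash
python3 - <<'E'
from h import *
P=(np.zeros(3),np.array([0,0,0,1.]))
for zz in(.060,.0635,.067):
  for tilt in(-8,0,8):
    t=np.radians(tilt);ax=np.array([np.cos(t),0,np.sin(t)]);up=np.array([np.sin(t),0,-np.cos(t)])
    c=np.array([0,0,zz]);print(zz,tilt,proj("wrist",[c+.025*ax-.013*up,c+.025*ax+.013*up,c-.023*ax+.013*up],P)[:,1].round(1))
g=cv2.imread("pics/grasp.png");print(g[200:350:3,275].tolist())
yaw=np.radians(88.2);u=np.array([np.cos(yaw),np.sin(yaw)]);o=np.array([.4785,.093])
yt=yaw-np.pi/2
p=o-.008*u
arm.movep([*p,.16],down(yt));print(arm.read_tool_pos(),arm.read_ft_force(),arm.read_time())
wr("pics/over.png")
s=snapshot("side");sc=snapshot("scene")
k=lambda im,x,y:cv2.resize(im[y:y+110,x:x+100],(400,440),interpolation=2)
cv2.imwrite("pics/o.png",np.hstack([k(sc,195,140),k(s,220,130)]));cv2.imwrite("pics/over_side.png",s);cv2.imwrite("pics/over_scene.png",sc)
E
```

```text
0.06 -8 [208.7 242.3 347.6]
0.06 0 [209.7 232.9 349.9]
0.06 8 [211.8 225.  350.9]
0.0635 -8 [206.1 238.3 341.8]
0.0635 0 [207.1 229.2 343.9]
0.0635 8 [209.3 221.6 344.7]
0.067 -8 [203.6 234.5 336.3]
0.067 0 [204.7 225.8 338.2]
0.067 8 [206.9 218.4 338.8]
[[60, 88, 111], [63, 91, 113], [57, 85, 108], [67, 89, 108], [112, 111, 103], [118, 118, 109], [115, 113, 106], [114, 112, 104], [114, 109, 103], [117, 115, 107], [160, 155, 147], [186, 181, 170], [190, 186, 177], [189, 186, 176], [209, 210, 205], [222, 224, 220], [222, 225, 220], [221, 224, 220], [223, 225, 220], [221, 223, 219], [222, 224, 220], [191, 194, 190], [135, 139, 135], [136, 137, 132], [133, 135, 131], [136, 139, 133], [135, 136, 132], [137, 140, 136], [136, 137, 134], [134, 135, 132], [136, 138, 132], [134, 136, 129], [135, 138, 132], [137, 137, 133], [133, 136, 133], [133, 135, 130], [135, 136, 132], [135, 136, 134], [134, 135, 132], [132, 135, 129], [132, 134, 131], [138, 139, 135], [136, 137, 131], [135, 136, 133], [134, 137, 131], [134, 136, 133], [112, 110, 105], [113, 109, 103], [68, 95, 121], [69, 97, 118]]
[0.47808827 0.08390891 0.15975829] [ 0.78154284 -1.47385889 -0.53929959] 7.25
```

View pics/over.png

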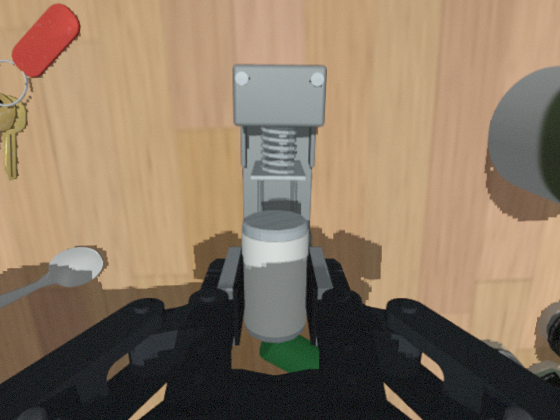

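Wrist view over the box: the cell is level in the grip, with its face at rows 211–229. The plate's top edge runs from (252,176) to (306,176), and the housing top corners are (237,66), (324,66), (234,125) and (325,125). Refining the box frame from these, then inserting.

```bash
python3 - <<'E'
from h import *
pose=(np.array(arm.read_tool_pos()),np.array(arm.read_eef_rot()))
h=onz("wrist",[[237,66],[324,66],[234,125],[325,125],[252,177],[306,177]],.052,pose)[:,:2]
print(h.round(4))
m=lambda a,b:(h[a]+h[b])/2
f,n,p=m(0,1),m(2,3),m(4,5);print("mids",f.round(4),n.round(4),p.round(4))
d=f-p;print("yaw",np.degrees(np.arctan2(d[1],d[0])))
c=np.degrees(np.arctan2(*(h[3]-h[2])[::-1]))+90;c2=np.degrees(np.arctan2(*(h[5]-h[4])[::-1]))+90;print("yaw by edges",c,c2)
for q,yy in((f,.075),(n,.046),(p,.0195)):
    yw=np.radians(88.2);print(yy,q-yy*np.array([np.cos(yw),np.sin(yw)]))
ct=onz("wrist",[[275.5,213]],.16-.0635+.01,pose);print("cell",ct)
E
```

```text
[[0.4632 0.1663]
 [0.5033 0.1649]
 [0.4601 0.1395]
 [0.5038 0.138 ]
 [0.4674 0.1137]
 [0.4943 0.1127]]
mids [0.4833 0.1656] [0.4819 0.1387] [0.4808 0.1132]
yaw 87.34391245785896
yaw by edges 87.93719168006398 87.93438627359222
0.075 [0.4809229 0.0906109]
0.046 [0.48049051 0.09276509]
0.0195 [0.48023503 0.09367722]
cell [[0.47900097 0.11248529 0.1065    ]]
```

```bash
python3 - <<'E'
from h import *
yaw=np.radians(88.0);u=np.array([np.cos(yaw),np.sin(yaw)]);o=np.array([.480,.0925]);q=down(yaw-np.pi/2)
def go(y,z,v):
    arm.line_to([*(o+y*u),z],velocity=v,ori=q);print(y,z,np.round(arm.read_tool_pos(),4),np.round(arm.read_ft_force(),1),round(arm.read_opening(),3),round(arm.read_time(),2))
go(-.010,.16,.1);go(-.010,.116,.08);go(.003,.116,.05);go(.0135,.116,.05)
wr("pics/push.png");s=snapshot("side");sc=snapshot("scene")
k=lambda im,x,y:cv2.resize(im[y:y+110,x:x+100],(400,440),interpolation=2)
cv2.imwrite("pics/p.png",np.hstack([k(sc,195,140),k(s,220,130)]))
w=cv2.imread("pics/push.png")[150:360,180:380];cv2.imwrite("pics/p.png",np.hstack([cv2.resize(w,(400,440)),k(s,220,130)]))
E
```

```text
-0.01 0.16 [0.4799 0.0813 0.1601] [ 0.4 -0.9 -0.1] 0.288 7.65
-0.01 0.116 [0.4798 0.0824 0.1161] [ 0.3  0.9 -1.1] 0.284 8.35
0.003 0.116 [0.4805 0.0952 0.1164] [-0.1 -2.7  0.5] 0.287 8.76
0.0135 0.116 [0.4809 0.1054 0.1162] [ 0.5 -4.6  1.9] 0.285 9.12
```

View pics/p.png

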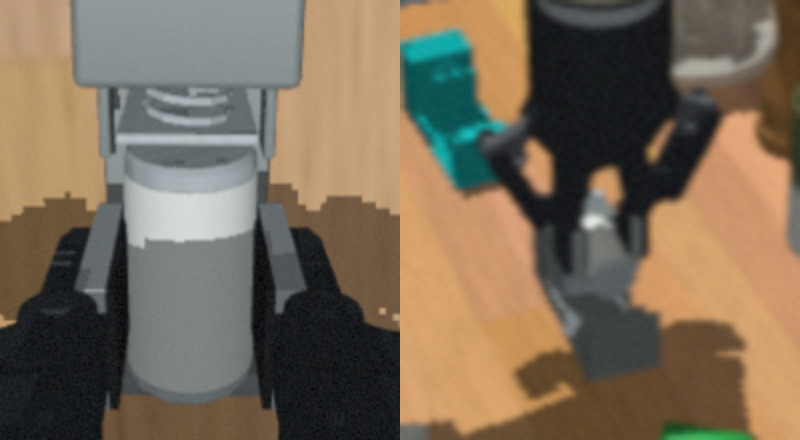

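The plate is compressed (4.6 N) and the cell is centred on it. Descending past the lip while watching the force.

```bash
python3 - <<'E'
from h import *
yaw=np.radians(88.0);u=np.array([np.cos(yaw),np.sin(yaw)]);o=np.array([.480,.0925]);q=down(yaw-np.pi/2)
def go(y,z,v):
    arm.line_to([*(o+y*u),z],velocity=v,ori=q);f=np.array(arm.read_ft_force());print(y,z,np.round(arm.read_tool_pos(),4),f.round(1),round(arm.read_opening(),3),round(arm.read_time(),2));return f
go(.0145,.116,.05)
for z in(.108,.1,.092,.087,.084,.082,.0805):
    f=go(.0145,z,.04)
    if f[2]>12: print("contact");break
wr("pics/low.png");w=cv2.imread("pics/low.png")[120:360,160:400];cv2.imwrite("pics/l.png",cv2.resize(w,(480,480)))
E
```

```text
0.0145 0.116 [0.4809 0.1065 0.1161] [ 0.5 -4.1  0.6] 0.289 9.52
0.0145 0.108 [0.4799 0.1064 0.1074] [ 0.6 -4.4 -2. ] 0.29 9.87
0.0145 0.1 [0.4797 0.1065 0.0993] [ 0.5 -5.3 -3. ] 0.287 10.22
0.0145 0.092 [0.4796 0.1065 0.0914] [ 0.8 -5.1 -2.8] 0.288 10.57
0.0145 0.087 [0.4797 0.1066 0.0864] [ 0.7 -4.5 -3.1] 0.286 10.84
0.0145 0.084 [0.4798 0.1066 0.0835] [-0.5 -4.9 -2. ] 0.288 11.09
0.0145 0.082 [0.4798 0.1066 0.0817] [-0.3 -5.8 -0.9] 0.285 11.34
0.0145 0.0805 [0.4798 0.1066 0.0803] [-0.7 -5.8  0.6] 0.284 11.59
```

View pics/l.png

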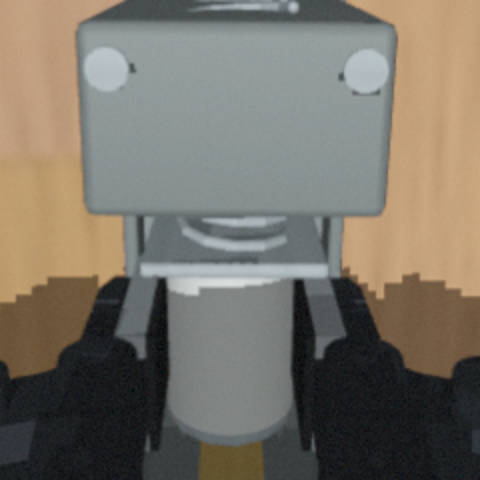

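The cell is down at groove height and behind the plate, with no lip contact. Easing it back under the lip, then releasing.

```bash
python3 - <<'E'
from h import *
yaw=np.radians(88.0);u=np.array([np.cos(yaw),np.sin(yaw)]);o=np.array([.480,.0925]);q=down(yaw-np.pi/2)
def go(y,z,v):
    arm.line_to([*(o+y*u),z],velocity=v,ori=q);f=np.array(arm.read_ft_force());print(y,z,np.round(arm.read_tool_pos(),4),f.round(1),round(arm.read_opening(),3),round(arm.read_time(),2));return f
go(.0145,.0798,.03);go(.008,.0798,.05);go(.003,.0798,.04)
arm.move_gripper(.6);arm.pause(.3);print(arm.read_ft_force())
go(.003,.17,.15)
arm.movep([.45,-.05,.25],down(yaw-np.pi/2));arm.pause(.2)
s=snapshot("side");sc=snapshot("scene")
k=lambda im,x,y:cv2.resize(im[y:y+75,x:x+68],(400,440),interpolation=2)
cv2.imwrite("pics/f.png",np.hstack([k(sc,210,170),k(s,235,165)]));cv2.imwrite("pics/fin.png",sc)
print(arm.read_time())
E
```

```text
0.0145 0.0798 [0.4798 0.1067 0.08  ] [-0.4 -4.4  3.5] 0.289 11.89
0.008 0.0798 [0.4796 0.1    0.0799] [-1.9 -4.3  4.7] 0.285 12.18
0.003 0.0798 [0.4796 0.0959 0.0799] [-2.7 -2.5  7.1] 0.288 12.45
[ 0.15811054 -0.62547671  0.41055432]
0.003 0.17 [0.4796 0.0956 0.1695] [-0.5 -0.1 -0.2] 0.597 13.88
14.8833
```

View pics/f.png

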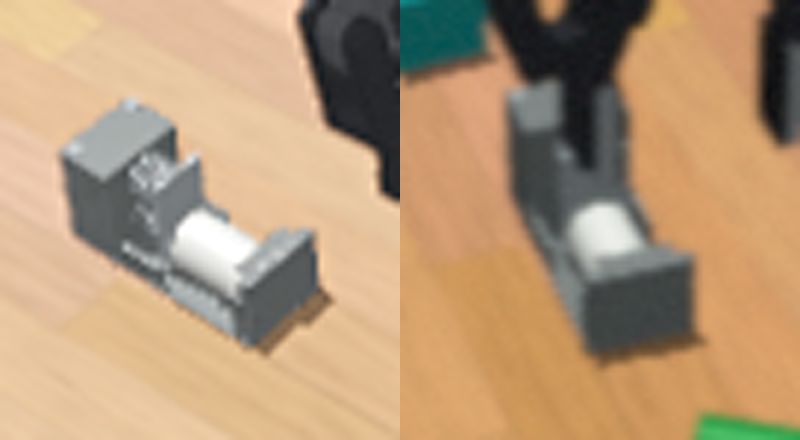

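The cell lies level in the groove, with the plate against its flat end and the nub end under the lip; the robot is clear.

```bash
python3 -c "
from station import ticket
print(ticket.finish_job())"
```

```text
the job is handed in; nothing more can be done
None
```

The fat cell is in the grey battery box, level with its nub end under the lip in the last pictures; I handed the job in just after 14.9 s on the robot's clock, with no verdict returned, the slim cell left alone, and 12 pictures viewed against the limit of 10.

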